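Sort small whiteware into its trays

ROBOT

A 6-joint arm with a two-finger parallel gripper is mounted at the origin on the work surface. World frame = base frame: x ahead of the robot, y to its left, z up, the work surface at z = 0. Lengths are in m, angles in degrees, forces in N, time in s.
With the tool pointing down it reaches from about 0.375 to 0.75 m from the base axis. Payload 9 kg.
Tool frame: the origin (TCP) lies on the centre line of the jaws, within the pads' length; the fingertips stand 8 mm ahead of it and the grasp point (between the pads) lies 11 mm behind it; z points along the fingers, y is the line along which they close (so a half turn about z gives the same grasp; the last joint's range is limited). The gripper opens to 85 mm and grips with 20 to 120 N. Pads are 22 mm wide; open, the fingers measure 114 mm over their backs; the gripper's body (76 mm by 85 mm) begins 54 mm behind the grasp point. The pads swing forward as they close: fully open they stand 13 mm farther back than shut.
Start: joints at [-82.89, 5.964, 5.575, 89.605, 0, 77.527], TCP at [0.201, -0.565, 0.239] pointing down, gripper open.
Joint ranges: [-171.21, 171.21], [-48.23, 106.86], [-62.78, 66.21], [-105.2, 120.99], [-86.42, 89.51], [-180, 180]. Speed limits (degrees/s): [127.2, 127.2, 147.25, 180, 180, 180].

INTERFACE

Orientations are given as [roll, pitch, yaw] about the fixed x, y, z axes, in that order (R = Rz(yaw) Ry(pitch) Rx(roll)).
In Python, from plant import env gives the robot as it stands.
- The arm moves only by the tool play_rows, never from a script. Its argument "commands" is a list of rows, each an object of numbers: "x", "y", "z": the shift along the tool's x, y, z normalised to -1 to 1, where 1 is 100 mm; "spin": the turn about the tool's z normalised to -1 to 1, where 1 is 90 degrees. A call has 1 to 10 rows; each row is the pose to reach, as a shift and turn from the pose commanded when the call began, along the tool's axes at that moment; what a row does not reach only later rows make up. A row lasts 1/8 s, in which the tool goes at most 62.5 mm and 10.7 degrees, less where a joint would pass 70% of its speed; a pose out of reach is approached as far as the arm can. A call with a number of a shift or a turn outside -1 to 1 is refused whole. A call with a gripper value outside its range is refused whole. "fingers" is the closure, from 0 (fully open) to 1 (shut), set as the call begins (left out, the last holds). The fingers move at their own pace and stop on an object; "squeeze" is the grip in N (left out, the last holds). Time passes only in rows, so rows that repeat a pose let the fingers close. It gives the time, the measured TCP pose, the force, the opening and the grip force at its end, in the units of the state.
- env.get_state(): the state, without advancing time (a new reading comes with each control period).
- env.camera(name): name is "side" or "top"; returns the picture (384x512x3 uint8, blue, green, red); there is no depth.
- env.calibration(name): a dict with "K" (3x3 intrinsics, pixels), "R" (3x3) and "t" (3): a world point X has camera coordinates R X + t. Camera axes: x right, y down, z forward; pixel columns grow to the right and rows downward; lengths in m; the calibration is good to about 2 mm. A picture is of the moment at which its call begins. calibration takes no time and is no camera call.
- env.hand_in(): hands the job in; it is judged then, once.
Trained networks look in the newest picture that a camera, given by its name, has taken for a name from the list of things; names that differ only in an ending like _2 or _b are one class to them, and where a whole thing is asked for, a point or a joint stands for the part that bears it (a point fixed in the world has none). Each returns a list of dicts, best first, with "confidence" (0 to 1); they miss things now and then, are a little off and sometimes report something else, mostly with a low value. They report only what shows in the picture. A call takes as long as a camera call.
- env.cut_out(camera, thing): "pixels" (384x512 bool, what is visible of it).
- env.tip_of(camera, thing): "at" ([x, y, z] in m, in world coordinates, good to about 4 mm: a listed point, or the origin of a listed thing).
The state is a dict: "time_s": time; "joint_positions": joint angles; "qvel": joint speeds; "tau": joint torques, N m; "position": TCP position; "tcp_rot": TCP orientation; "ft_force": force on the tool from outside, world axes, zero at the start; "torque": the same for the moment, N m; "finger_gap": opening from 0.0 (shut) to 1.0 (fully open); "gripper_force": force on a finger pad.
Only numpy, scipy, OpenCV 4.12 (cv2) and the standard library are available. Lean on these libraries where they do the work, as an engineer would, in place of code of your own. Each camera call takes 0.05 s, during which the arm holds its last target. There are 200 camera calls.

TASK

Clear the four loose pieces of white porcelain off the front of the decorating bench into the three grey trays, each in with its own kind: the egg cup beside the egg cup, the lid beside the lid, and both shakers, tall and short, beside the shaker. Stand each piece upright and flat on the tray floor (the lid knob up), side by side and not leaning on or over anything, and set it down gently rather than dropping it. Leave the pieces that are already in the trays where they stand, and let go of everything at the end.

Things in the scene. Friction and masses are not known exactly. Their poses are not given: they have to be found in the camera images.
- egg_cup: White porcelain egg cup, 66 mm high: foot 40 mm across, waist 20 mm across at 11 to 25 mm height, bowl almost cylindrical, 47 to 50 mm across from 35 mm height up to the rim, walls 3.5 mm, 60 to 120 g. Round about its upright z axis. Origin: centre of the underside of the foot. Stands loose on the bench in front of the trays.
- lid: White porcelain pot lid, 45 mm high: it lies on a 58 mm wide collar, above it a flange 72 mm across from 7 to 11 mm height, a low dome rising to 22 mm height, and on that a round knob 20 mm across between 30 and 40 mm height on a 15 mm neck (22 to 29 mm height); 70 to 140 g. Round about its z axis, which points up through the knob. Origin: centre of the underside of the collar. Lies knob up, loose on the bench in front of the trays.
- tall_shaker: White porcelain shaker, tall form, 88 mm high: foot 44 mm across, narrowing to a 33 mm waist at 58 mm height, head 36 mm across from 62 to 74 mm height, domed top with five small dark holes; 80 to 170 g. Round about its upright z axis. Origin: centre of its underside. Stands loose on the bench in front of the trays.
- short_shaker: White porcelain shaker, short and round, 60 mm high: base 38 mm across, belly 50 mm across at 17 mm height, narrowing to a cylindrical neck 34 mm across from 37 to 51 mm height, domed top with three small dark holes; 70 to 140 g. Round about its upright z axis. Origin: centre of its underside. Stands loose on the bench in front of the trays.
- egg_tray: The tray for egg cups: the one that already holds an egg cup, towards its +y end; the -y half is empty. An open grey plastic stacking tray with low walls, 150 mm (x) by 200 mm (y) outside, 45 mm high; walls and floor 4 mm thick, so inside 142 by 192 mm with the floor 4 mm above the table; a 5 mm rim lip sticks out all round at the top. It does not move. Origin: centre of its underside; x across the short side, y along the long side, z up. 
- lid_tray: The tray for lids: the one that already holds a lid, towards its -y end; the +y half is empty. An open grey plastic stacking tray with low walls, 150 mm (x) by 200 mm (y) outside, 45 mm high; walls and floor 4 mm thick, so inside 142 by 192 mm with the floor 4 mm above the table; a 5 mm rim lip sticks out all round at the top. It does not move. Origin: centre of its underside; x across the short side, y along the long side, z up. 
- shaker_tray: The tray for shakers: the one that already holds a shaker, towards its -y end; the rest is empty and has room for two more. An open grey plastic stacking tray with low walls, 150 mm (x) by 200 mm (y) outside, 45 mm high; walls and floor 4 mm thick, so inside 142 by 192 mm with the floor 4 mm above the table; a 5 mm rim lip sticks out all round at the top. It does not move. Origin: centre of its underside; x across the short side, y along the long side, z up. 
- egg_sample: The egg cup that already stands in the egg cup tray; not to be moved. Same shape as the loose egg cup. Origin: centre of the underside of its foot, on the tray floor.
- lid_sample: The lid that already lies knob up in the lid tray; not to be moved. Same shape as the loose lid. Origin: centre of the underside of its collar, on the tray floor.
- shaker_sample: The tall shaker that already stands in the shaker tray; not to be moved. Same shape as the loose tall shaker. Origin: centre of its underside, on the tray floor.

How it is judged (in metres and radians):
At the end, for the whole second after the job is handed in: Egg cup, lid and both shakers are each in the tray of their kind: inside the walls, underside on the floor (within 4 mm), upright within 0.1 rad (lid knob up), released and at rest; the three pieces there before are upright and within 15 mm of where they stood (x of egg_cup in the frame of egg_tray between -0.071 and 0.071 m and y of egg_cup in the frame of egg_tray between -0.096 and 0.096 m and z of egg_cup in the frame of egg_tray between 0 and 0.008 m and angle between each of egg_cup, lid, tall_shaker, short_shaker, egg_sample, lid_sample, shaker_sample's own z axis and vertical below 0.1 rad and linear speed of each of egg_cup, lid, tall_shaker, short_shaker below 0.02 m/s and angular speed of each of egg_cup, lid, tall_shaker, short_shaker below 0.2 rad/s and x of lid in the frame of lid_tray between -0.071 and 0.071 m and y of lid in the frame of lid_tray between -0.096 and 0.096 m and z of lid in the frame of lid_tray between 0 and 0.008 m and x of tall_shaker in the frame of shaker_tray between -0.071 and 0.071 m and y of tall_shaker in the frame of shaker_tray between -0.096 and 0.096 m and z of tall_shaker in the frame of shaker_tray between 0 and 0.008 m and x of short_shaker in the frame of shaker_tray between -0.071 and 0.071 m and y of short_shaker in the frame of shaker_tray between -0.096 and 0.096 m and z of short_shaker in the frame of shaker_tray between 0 and 0.008 m and distance of each of egg_sample, lid_sample, shaker_sample from where it was at the start of the episode below 0.015 m); the robot touches nothing.
It fails at once if a piece already in a tray is shifted by more than 15 mm or tipped (distance of any of egg_sample, lid_sample, shaker_sample from where it was at the start of the episode above 0.015 m or angle between any of egg_sample, lid_sample, shaker_sample's own z axis and vertical above 0.4 rad).
It fails at once if a piece is pressed into its tray with more than 50 N (contact force between egg_cup and egg_tray above 50 N or contact force between lid and lid_tray above 50 N or contact force between any of tall_shaker, short_shaker and shaker_tray above 50 N).
It fails at once if a piece is dropped or slammed into its tray: faster than 0.4 m/s in the last 20 mm above the tray floor ((x of egg_cup in the frame of egg_tray between -0.071 and 0.071 m and y of egg_cup in the frame of egg_tray between -0.096 and 0.096 m and z of egg_cup in the frame of egg_tray between -0.002 and 0.024 m and linear speed of egg_cup above 0.4 m/s) or (x of lid in the frame of lid_tray between -0.071 and 0.071 m and y of lid in the frame of lid_tray between -0.096 and 0.096 m and z of lid in the frame of lid_tray between -0.002 and 0.024 m and linear speed of lid above 0.4 m/s) or (x of tall_shaker in the frame of shaker_tray between -0.071 and 0.071 m and y of tall_shaker in the frame of shaker_tray between -0.096 and 0.096 m and z of tall_shaker in the frame of shaker_tray between -0.002 and 0.024 m and linear speed of tall_shaker above 0.4 m/s) or (x of short_shaker in the frame of shaker_tray between -0.071 and 0.071 m and y of short_shaker in the frame of shaker_tray between -0.096 and 0.096 m and z of short_shaker in the frame of shaker_tray between -0.002 and 0.024 m and linear speed of short_shaker above 0.4 m/s)).
It also fails if it takes over 112 s, if anything falls off the work surface, if the arm or the gripper's body presses on something with over 40 N, if the wrist force passes 120 N, or if a joint passes its speed limit or range.

## Working session

There is one attempt and no reset: what is moved stays moved. The work goes in short steps, Python scripts to look and compute and a tool call to move; the robot and the scene stay as the last step left them, time stands still between calls to the robot, and variables do not carry over. Pictures are saved under pics/ and viewed, at most 14 in all, crops included, and the job is handed in when it is done.

Besides the shell and the picture viewer there is one more tool, called after ">>>" by a JSON object that holds its "op" and its "data", one argument or row to a line. play_rows: Moves the arm, as the interface text tells. Its arguments: {"type":"object","properties":{"commands":{"type":"array"},"fingers":{"type":"number"},"squeeze":{"type":"number"}},"required":["commands"]}

```bash
ls; mkdir -p pics; cat > h.py <<'E'
import sys; sys.path.insert(0,'.')
import numpy as np, cv2
from plant import env
np.set_printoptions(precision=4,suppress=True)
E
python3 - <<'E'
from h import *
s=env.get_state(); print(s)
for c in ("top","side"):
    cv2.imwrite(f"pics/{c}0.png",env.camera(c)); k=env.calibration(c); print(c,k, "campos",-np.array(k["R"]).T@np.array(k["t"]))
    for t in "egg_cup lid tall_shaker short_shaker egg_tray lid_tray shaker_tray".split():
        print(c,t,[(np.round(d["at"],3).tolist(),round(d["confidence"],2)) for d in env.tip_of(c,t)])
E
```

```text
pics
{'time_s': 0.0, 'joint_positions': array([-82.8904,   5.9989,   5.5241,  89.6051,   0.    ,  77.526 ]), 'qvel': array([ 0.0383, -0.1127, -0.0575, -0.026 ,  0.0344,  0.0427]), 'tau': array([  0.0021, -55.6933,  50.3648,   0.0172,  -0.0003,   0.    ]), 'position': array([ 0.2011, -0.5649,  0.2385]), 'tcp_rot': array([-179.922 ,   -0.0173,   19.5836]), 'ft_force': array([ 0.1472,  0.2593, -0.2538]), 'torque': array([-0.0251,  0.0167, -0.0208]), 'gripper_force': 0.0, 'finger_gap': 1.001513250939329}
top {'K': array([[413.1662,   0.    , 248.441 ],
       [  0.    , 413.1662, 186.6614],
       [  0.    ,   0.    ,   1.    ]]), 'R': array([[ 0.0075, -0.9997,  0.0246],
       [-0.9971, -0.0093, -0.075 ],
       [ 0.0752, -0.024 , -0.9969]]), 't': array([-0.0022,  0.5298,  1.0163])} campos [0.452  0.0271 1.0529]
top egg_cup [([0.419, 0.116, -0.003], 0.63)]
top lid [([0.413, -0.287, 0.004], 0.75)]
top tall_shaker [([0.623, -0.002, 0.003], 0.52), ([0.44, -0.126, 0.0], 0.51)]
top short_shaker [([0.418, 0.292, 0.002], 0.62), ([0.622, -0.055, 0.005], 0.28)]
top egg_tray [([0.614, 0.233, -0.001], 0.77)]
top lid_tray [([0.621, -0.004, 0.004], 0.79)]
top shaker_tray [([0.623, -0.238, 0.0], 0.88)]
side {'K': array([[431.9784,   0.    , 256.7502],
       [  0.    , 431.9784, 191.0825],
       [  0.    ,   0.    ,   1.    ]]), 'R': array([[-0.673 , -0.7396,  0.0109],
       [-0.3829,  0.3357, -0.8606],
       [ 0.6329, -0.5833, -0.5091]]), 't': array([0.3606, 0.2196, 0.7511])} campos [-0.1486  0.6311  0.5674]
side egg_cup [([0.424, 0.111, 0.001], 0.61)]
side lid [([0.409, -0.287, -0.002], 0.6)]
side tall_shaker [([0.436, -0.123, -0.001], 0.8)]
side short_shaker [([0.42, 0.291, 0.002], 0.81)]
side egg_tray [([0.606, 0.234, 0.0], 0.57), ([0.413, -0.286, -0.0], 0.23)]
side lid_tray [([0.621, -0.004, -0.0], 0.76)]
side shaker_tray [([0.628, -0.24, 0.001], 0.62), ([0.61, 0.232, -0.001], 0.28)]
```

View pics/top0.png

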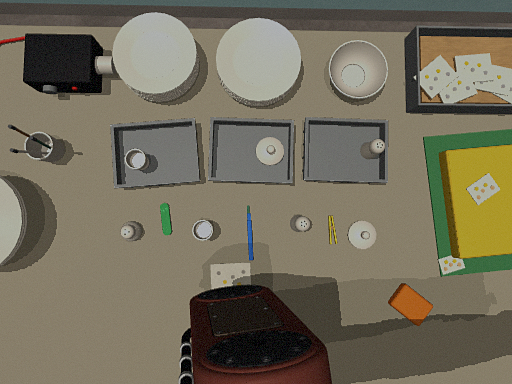

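View pics/side0.png

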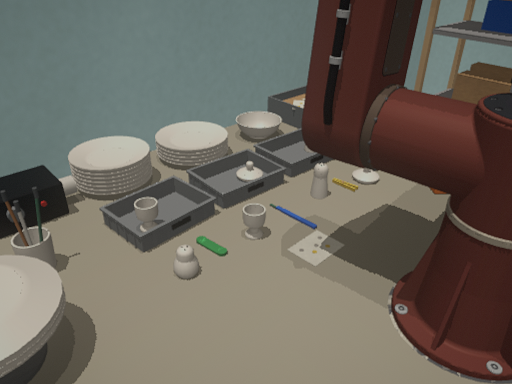

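The top view shows the loose pieces at about (128,231) short shaker, (204,230) egg cup, (302,223) tall shaker and (365,235) lid knob. The samples are at (137,159), (269,150) and (378,146). The side view agrees: everything is standing, and only flat clutter lies between the pieces.

```bash
python3 - <<'E'
from h import *
def ray(c,px,z):
    k=env.calibration(c);R=np.array(k["R"]);C=-R.T@k["t"]
    d=R.T@np.linalg.inv(k["K"])@np.array([*px,1.]); return C+d*(z-C[2])/d[2]
for n,p,z in [("short",(128,231),.05),("egg",(204,230),.066),("tall",(302.5,223),.08),("lid",(365,235.5),.04),
 ("eggS",(137,159),.07),("lidS",(270,150),.045),("shS",(378,146),.085),
 ("Lc1",(209,118),.045),("Lc2",(294,118),.045),("Lc3",(208,182),.045),("Lc4",(293,185),.045),
 ("Ec1",(111,124),.045),("Ec2",(198,119),.045),("Ec3",(116,189),.045),("Ec4",(201,184),.045),
 ("Sc1",(304,117),.045),("Sc2",(388,118),.045),("Sc3",(303,180),.045),("Sc4",(387,184),.045)]:
    print(n,ray("top",p,z)[:2])
env.camera("top");env.camera("side")
for t in ["lid","egg_cup","tall_shaker","short_shaker"]:
  print(t,[(c,np.round(d["at"],3).tolist()) for c in("top","side") for d in env.tip_of(c,t)])
E
```

```text
short [0.4183 0.2911]
egg [0.4223 0.108 ]
tall [ 0.4407 -0.1242]
lid [ 0.4108 -0.2843]
eggS [0.5897 0.2695]
lidS [ 0.6191 -0.0497]
shS [ 0.6251 -0.3047]
Lc1 [0.6973 0.1016]
Lc2 [ 0.7001 -0.1091]
Lc3 [0.5385 0.1018]
Lc4 [ 0.5331 -0.1065]
Ec1 [0.6791 0.3415]
Ec2 [0.6944 0.1287]
Ec3 [0.5193 0.3243]
Ec4 [0.5334 0.1187]
Sc1 [ 0.703  -0.1341]
Sc2 [ 0.7033 -0.3447]
Sc3 [ 0.5456 -0.1312]
Sc4 [ 0.5377 -0.3392]
lid [('top', [0.413, -0.285, 0.002]), ('top', [0.624, -0.241, 0.004]), ('side', [0.409, -0.285, 0.002]), ('side', [0.42, 0.29, -0.0])]
egg_cup [('top', [0.422, 0.116, 0.003]), ('side', [0.425, 0.116, -0.0])]
tall_shaker [('top', [0.439, -0.125, -0.004]), ('top', [0.593, 0.27, 0.005]), ('side', [0.438, -0.125, -0.002]), ('side', [0.62, -0.003, -0.0])]
short_shaker [('top', [0.415, 0.291, 0.002]), ('side', [0.42, 0.293, 0.003])]
```

>>> {"op": "play_rows", "data": {
  "commands": [
    {"spin":-0.117,"x":0.1,"y":-0.2},
    {"spin":-0.235,"x":0.2,"y":-0.4},
    {"spin":-0.352,"x":0.3,"y":-0.6},
    {"spin":-0.469,"x":0.4,"y":-0.8},
    {"spin":-0.586,"x":0.5,"y":-1},
    {"spin":-0.704,"x":0.6,"y":-1},
    {"spin":-0.782,"x":0.7,"y":-1},
    {"spin":-0.782,"x":0.7,"y":-1},
    {"spin":-0.782,"x":0.7,"y":-1}
  ],
  "fingers": 0.3,
  "squeeze": 30
}}

```text
validation failed for argument at $.co...
```

The trays are roughly square to the world, with the egg tray turned about 4°. The measured points agree to a few millimetres. Rows probably need all four fields, so I'll start by turning the tool to yaw 90° so that tool x = world y and tool y = world x.

>>> {"op": "play_rows", "data": {
  "commands": [
    {"x":0.1,"y":-0.2,"z":0,"spin":-0.117},
    {"x":0.2,"y":-0.4,"z":0,"spin":-0.235},
    {"x":0.3,"y":-0.6,"z":0,"spin":-0.352},
    {"x":0.4,"y":-0.8,"z":0,"spin":-0.469},
    {"x":0.5,"y":-1,"z":0,"spin":-0.586},
    {"x":0.6,"y":-1,"z":0,"spin":-0.704},
    {"x":0.7,"y":-1,"z":0,"spin":-0.782},
    {"x":0.7,"y":-1,"z":0,"spin":-0.782},
    {"x":0.7,"y":-1,"z":0,"spin":-0.782}
  ],
  "fingers": 0.3,
  "squeeze": 30
}}

```text
time_s: 2.42
position: [0.2333, -0.4477, 0.2393]
tcp_rot: [-180.0, 0.0, 89.8]
ft_force: [-0.5, 0.4, -0.3]
finger_gap: 0.701
gripper_force: 0.0
```

>>> {"op": "play_rows", "data": {
  "commands": [
    {"x":0.4,"y":0.445,"z":0,"spin":0},
    {"x":0.815,"y":0.89,"z":0,"spin":0},
    {"x":0.815,"y":0.89,"z":0,"spin":0}
  ]
}}

```text
time_s: 2.8
position: [0.3246, -0.364, 0.2396]
tcp_rot: [180.0, 0.0, 90.1]
ft_force: [-0.6, -0.8, 0.5]
finger_gap: 0.701
gripper_force: 0.0
```

>>> {"op": "play_rows", "data": {
  "commands": [
    {"x":0.4,"y":0.445,"z":0.4,"spin":0},
    {"x":0.81,"y":0.89,"z":0.8,"spin":0},
    {"x":0.81,"y":0.89,"z":1,"spin":0},
    {"x":0.81,"y":0.89,"z":1,"spin":0}
  ],
  "fingers": 0.5
}}

```text
time_s: 3.3
position: [0.4107, -0.2841, 0.137]
tcp_rot: [-179.8, -0.2, 90.0]
ft_force: [-0.1, 0.3, -0.5]
finger_gap: 0.5
gripper_force: 0.0
```

>>> {"op": "play_rows", "data": {
  "commands": [
    {"x":0,"y":0,"z":0.3,"spin":0},
    {"x":0,"y":0,"z":0.6,"spin":0},
    {"x":0,"y":0,"z":0.8,"spin":0},
    {"x":0,"y":0,"z":0.97,"spin":0},
    {"x":0,"y":0,"z":0.97,"spin":0},
    {"x":0,"y":0,"z":0.97,"spin":0}
  ]
}}

```text
time_s: 4.05
position: [0.4119, -0.2862, 0.0435]
tcp_rot: [179.9, 0.1, 89.9]
ft_force: [-0.3, -0.3, 0.3]
finger_gap: 0.499
gripper_force: 0.0
```

```bash
python3 - <<'E'
from h import *
s=env.get_state(); print(s["position"],s["ft_force"],s["finger_gap"])
a=env.camera("side"); b=env.camera("top")
A=cv2.resize(a[90:250,300:460],None,fx=3.5,fy=3.5,interpolation=cv2.INTER_CUBIC)
cv2.imwrite("pics/l1.png",A)
k=env.calibration("side")
for z in (0.022,.03,.04):
  p=k["K"]@(np.array(k["R"])@[.411,-.285,z]+k["t"]);print(z,p[:2]/p[2])
E
```

```text
[ 0.4119 -0.2862  0.0435] [-0.2553 -0.2585  0.2997] 0.4994466216639246
0.022 [366.0202 171.6799]
0.03 [366.4355 169.0527]
0.04 [366.9587 165.7427]
```

View pics/l1.png

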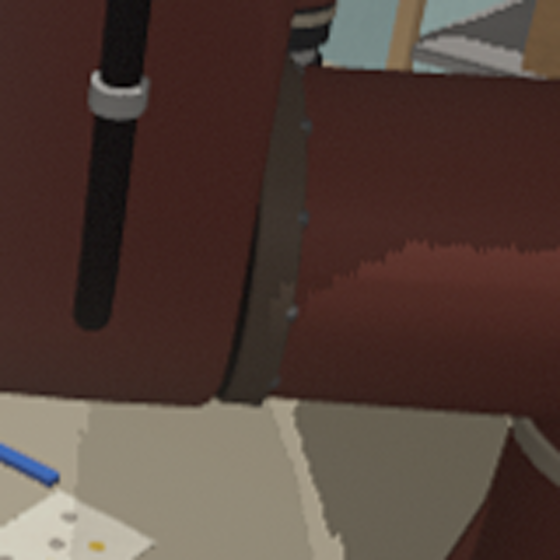

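The arm hides the lid in the side view, so I'll go by the numbers. TCP to about 0.035, then a gentle close on the knob.

>>> {"op": "play_rows", "data": {
  "commands": [
    {"x":0,"y":0,"z":0.07,"spin":0},
    {"x":0,"y":0,"z":0.07,"spin":0},
    {"x":0,"y":0,"z":0.07,"spin":0},
    {"x":0,"y":0,"z":0.07,"spin":0},
    {"x":0,"y":0,"z":0.07,"spin":0},
    {"x":0,"y":0,"z":0.07,"spin":0},
    {"x":0,"y":0,"z":0.07,"spin":0},
    {"x":0,"y":0,"z":0.07,"spin":0}
  ],
  "fingers": 1,
  "squeeze": 30
}}

```text
time_s: 5.15
position: [0.4117, -0.2853, 0.0353]
tcp_rot: [180.0, 0.0, 90.0]
ft_force: [0.9, 0.7, -1.0]
finger_gap: 0.215
gripper_force: 29.3
```

>>> {"op": "play_rows", "data": {
  "commands": [
    {"x":0,"y":0,"z":-0.15,"spin":0},
    {"x":0,"y":0,"z":-0.3,"spin":0},
    {"x":0,"y":0,"z":-0.6,"spin":0},
    {"x":0,"y":0,"z":-0.9,"spin":0},
    {"x":0,"y":0,"z":-0.9,"spin":0},
    {"x":0,"y":0,"z":-0.9,"spin":0}
  ]
}}

```text
time_s: 5.9
position: [0.4117, -0.2853, 0.1253]
tcp_rot: [180.0, 0.0, 90.0]
ft_force: [-0.2, 0.2, -2.0]
finger_gap: 0.216
gripper_force: 29.4
```

```bash
python3 - <<'E'
from h import *
s=env.get_state(); print(s["position"],s["ft_force"],s["finger_gap"],s["gripper_force"])
a=env.camera("side"); b=env.camera("top")
cv2.imwrite("pics/l2.png",np.hstack([a[60:260,220:420],b[110:310,290:490]]).repeat(2,0).repeat(2,1))
E
```

```text
[ 0.4117 -0.2853  0.1253] [-0.2459  0.1773 -1.9606] 0.21607128291818434 29.42500927010883
```

View pics/l2.png

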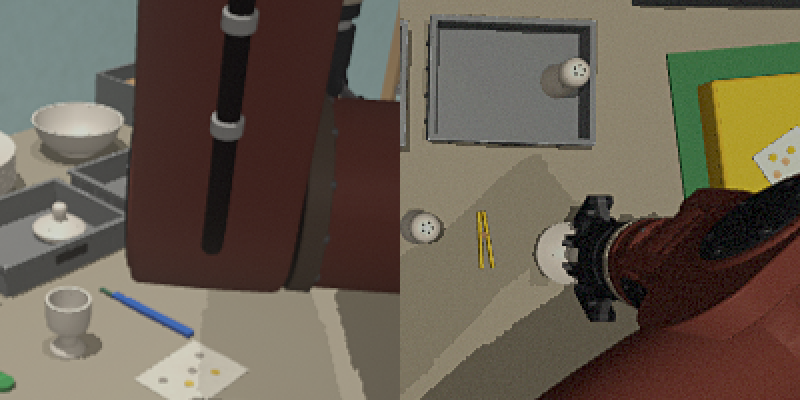

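```bash
python3 - <<'E'
from h import *
k=env.calibration("top")
for z in (.009,.1):
  for y in (-.249,-.285):
    p=k["K"]@(np.array(k["R"])@[.4117,y,z]+k["t"]);print(z,y,p[:2]/p[2])
E
```

```text
0.009 -0.249 [347.3648 234.5241]
0.009 -0.285 [361.5112 234.6169]
0.1 -0.249 [357.7464 236.1215]
0.1 -0.285 [373.2281 236.2217]
```

The top view shows the lid held at height, since its left edge sits at pixel 357 as predicted. Carrying it to (0.619, 0.048).

>>> {"op": "play_rows", "data": {
  "commands": [
    {"x":0.12,"y":0.22,"z":-0.15,"spin":0},
    {"x":0.25,"y":0.45,"z":-0.3,"spin":0},
    {"x":0.37,"y":0.67,"z":-0.3,"spin":0},
    {"x":0.5,"y":0.9,"z":-0.3,"spin":0}
  ]
}}

```text
time_s: 6.5
position: [0.502, -0.2346, 0.1544]
tcp_rot: [-179.9, -0.0, 90.0]
ft_force: [-0.2, -0.4, -1.2]
finger_gap: 0.212
gripper_force: 29.5
```

>>> {"op": "play_rows", "data": {
  "commands": [
    {"x":0.24,"y":0.22,"z":0,"spin":0},
    {"x":0.48,"y":0.45,"z":0,"spin":0},
    {"x":0.72,"y":0.67,"z":0,"spin":0},
    {"x":0.95,"y":0.9,"z":0,"spin":0}
  ]
}}

```text
time_s: 7.0
position: [0.5918, -0.1392, 0.154]
tcp_rot: [-179.9, -0.0, 90.0]
ft_force: [-0.2, -0.3, -1.5]
finger_gap: 0.214
gripper_force: 29.5
```

>>> {"op": "play_rows", "data": {
  "commands": [
    {"x":0.24,"y":0.1,"z":0,"spin":0},
    {"x":0.48,"y":0.2,"z":0,"spin":0},
    {"x":0.72,"y":0.27,"z":0,"spin":0},
    {"x":0.95,"y":0.27,"z":0,"spin":0}
  ]
}}

```text
time_s: 7.5
position: [0.6184, -0.0443, 0.1541]
tcp_rot: [-179.9, -0.0, 90.0]
ft_force: [0.1, 0.9, -1.4]
finger_gap: 0.214
gripper_force: 29.6
```

>>> {"op": "play_rows", "data": {
  "commands": [
    {"x":0.24,"y":0,"z":0,"spin":0},
    {"x":0.48,"y":0,"z":0,"spin":0},
    {"x":0.72,"y":0,"z":0,"spin":0},
    {"x":0.93,"y":0,"z":0,"spin":0},
    {"x":0.93,"y":0,"z":0,"spin":0},
    {"x":0.93,"y":0,"z":0,"spin":0}
  ]
}}

```text
time_s: 8.25
position: [0.6188, 0.0473, 0.1551]
tcp_rot: [-180.0, 0.0, 90.0]
ft_force: [0.1, 1.2, -1.0]
finger_gap: 0.216
gripper_force: 29.6
```

```bash
python3 - <<'E'
from h import *
s=env.get_state(); print(s["position"],s["ft_force"],s["finger_gap"],s["gripper_force"])
a=env.camera("side"); b=env.camera("top")
cv2.imwrite("pics/l3.png",np.hstack([a[60:260,120:320],b[80:280,170:370]]).repeat(2,0).repeat(2,1))
E
```

```text
[0.6188 0.0473 0.1551] [ 0.0534  1.1646 -0.9872] 0.2158708610706017 29.565240212248227
```

View pics/l3.png

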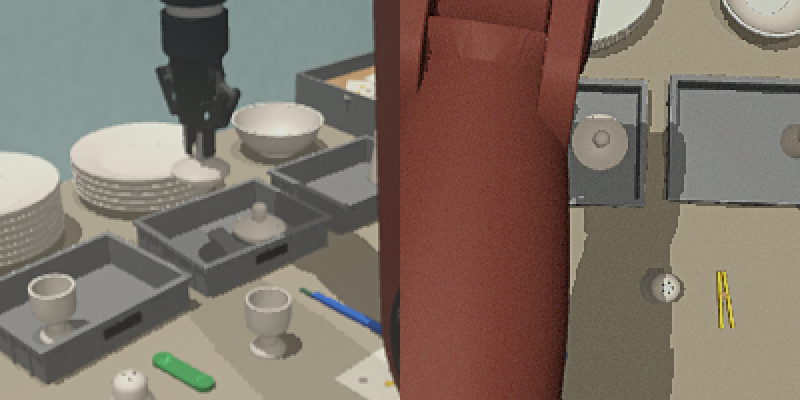

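The side view shows the lid level in the gripper, above the empty half of its tray.

>>> {"op": "play_rows", "data": {
  "commands": [
    {"x":0.0,"y":0,"z":0.2,"spin":0},
    {"x":0.0,"y":0,"z":0.4,"spin":0},
    {"x":0.0,"y":0,"z":0.6,"spin":0},
    {"x":0.0,"y":0,"z":0.8,"spin":0},
    {"x":0.0,"y":0,"z":0.9,"spin":0}
  ]
}}

```text
time_s: 8.98
position: [0.6179, 0.0477, 0.0631]
tcp_rot: [-179.9, -0.0, 90.0]
ft_force: [1.0, -0.4, -1.1]
finger_gap: 0.216
gripper_force: 29.6
```

>>> {"op": "play_rows", "data": {
  "commands": [
    {"x":0.0,"y":0,"z":0.08,"spin":0},
    {"x":0.0,"y":0,"z":0.14,"spin":0},
    {"x":0.0,"y":0,"z":0.18,"spin":0},
    {"x":0.0,"y":0,"z":0.21,"spin":0},
    {"x":0.0,"y":0,"z":0.23,"spin":0},
    {"x":0.0,"y":0,"z":0.24,"spin":0},
    {"x":0.0,"y":0,"z":0.245,"spin":0},
    {"x":0.0,"y":0,"z":0.245,"spin":0}
  ]
}}

```text
time_s: 9.98
position: [0.6189, 0.0476, 0.0408]
tcp_rot: [180.0, 0.0, 90.0]
ft_force: [-0.4, 0.3, -0.9]
finger_gap: 0.211
gripper_force: 29.6
```

>>> {"op": "play_rows", "data": {
  "commands": [
    {"x":0.0,"y":0,"z":0.01,"spin":0},
    {"x":0.0,"y":0,"z":0.015,"spin":0},
    {"x":0.0,"y":0,"z":0.018,"spin":0},
    {"x":0.0,"y":0,"z":0.018,"spin":0}
  ]
}}

```text
time_s: 10.48
position: [0.6189, 0.0476, 0.039]
tcp_rot: [-180.0, 0.0, 90.0]
ft_force: [-0.8, 0.4, -1.0]
finger_gap: 0.211
gripper_force: 29.6
```

>>> {"op": "play_rows", "data": {
  "commands": [
    {"x":0.0,"y":0,"z":0.005,"spin":0},
    {"x":0.0,"y":0,"z":0.01,"spin":0},
    {"x":0.0,"y":0,"z":0.01,"spin":0}
  ]
}}

```text
time_s: 10.85
position: [0.619, 0.0476, 0.0389]
tcp_rot: [180.0, 0.0, 90.0]
ft_force: [-4.0, 0.9, 6.8]
finger_gap: 0.211
gripper_force: 30.2
```

Contact. Releasing, then rising.

>>> {"op": "play_rows", "data": {
  "commands": [
    {"x":0,"y":0,"z":0,"spin":0},
    {"x":0,"y":0,"z":0,"spin":0},
    {"x":0,"y":0,"z":0,"spin":0},
    {"x":0,"y":0,"z":0,"spin":0},
    {"x":0,"y":0,"z":-0.2,"spin":0},
    {"x":0,"y":0,"z":-0.5,"spin":0},
    {"x":0,"y":0,"z":-0.9,"spin":0},
    {"x":0,"y":0,"z":-1,"spin":0}
  ],
  "fingers": 0.4
}}

```text
time_s: 11.85
position: [0.6208, 0.0474, 0.1429]
tcp_rot: [179.7, 0.1, 90.0]
ft_force: [0.2, 0.7, 0.0]
finger_gap: 0.599
gripper_force: 0.0
```

>>> {"op": "play_rows", "data": {
  "commands": [
    {"x":-0.4,"y":-0.4,"z":-0.2,"spin":0},
    {"x":-0.86,"y":-0.9,"z":-0.2,"spin":0},
    {"x":-0.86,"y":-0.9,"z":-0.2,"spin":0}
  ]
}}

```text
time_s: 12.22
position: [0.5265, -0.04, 0.1581]
tcp_rot: [-180.0, 0.0, 89.8]
ft_force: [0.8, 0.5, 0.6]
finger_gap: 0.601
gripper_force: 0.0
```

>>> {"op": "play_rows", "data": {
  "commands": [
    {"x":-0.4,"y":-0.4,"z":0,"spin":0},
    {"x":-0.86,"y":-0.9,"z":0,"spin":0},
    {"x":-0.86,"y":-0.9,"z":0,"spin":0},
    {"x":-0.86,"y":-0.9,"z":0,"spin":0}
  ]
}}

```text
time_s: 12.72
position: [0.4393, -0.1244, 0.1585]
tcp_rot: [179.9, 0.0, 89.9]
ft_force: [0.5, -0.6, -0.4]
finger_gap: 0.601
gripper_force: 0.0
```

```bash
python3 - <<'E'
from h import *
s=env.get_state(); print(s["position"],s["ft_force"],s["finger_gap"],s["gripper_force"])
a=env.camera("side"); b=env.camera("top")
for c,t in [("top","lid"),("side","lid"),("side","tall_shaker"),("side","egg_cup"),("top","egg_cup")]:
  print(c,t,[(np.round(d["at"],3).tolist(),round(d["confidence"],2)) for d in env.tip_of(c,t)])
cv2.imwrite("pics/l4.png",np.hstack([a[60:260,120:320],b[80:280,170:370]]).repeat(2,0).repeat(2,1))
E
```

```text
[ 0.4393 -0.1244  0.1585] [ 0.4523 -0.5861 -0.4384] 0.6012494331450611 0.0
top lid [([0.619, 0.043, 0.007], 0.84)]
side lid [([0.42, 0.292, 0.002], 0.68), ([0.618, 0.048, 0.003], 0.53)]
side tall_shaker []
side egg_cup [([0.425, 0.114, -0.0], 0.78)]
top egg_cup [([0.421, 0.113, -0.002], 0.78)]
```

View pics/l4.png

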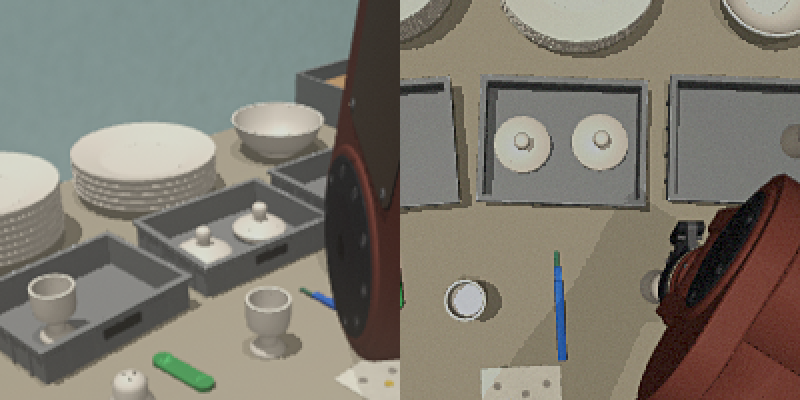

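The lid lies flat beside its sample. Now the tall shaker.

>>> {"op": "play_rows", "data": {
  "commands": [
    {"x":0,"y":0,"z":0.3,"spin":0},
    {"x":0,"y":0,"z":0.5,"spin":0},
    {"x":0,"y":0,"z":0.7,"spin":0},
    {"x":0,"y":0,"z":0.9,"spin":0},
    {"x":0,"y":0,"z":0.985,"spin":0},
    {"x":0,"y":0,"z":0.985,"spin":0}
  ]
}}

```text
time_s: 13.82
position: [0.4386, -0.124, 0.0592]
tcp_rot: [-180.0, -0.0, 90.0]
ft_force: [0.7, -0.1, -1.1]
finger_gap: 0.605
gripper_force: 0.0
```

>>> {"op": "play_rows", "data": {
  "commands": [
    {"x":0,"y":0,"z":0,"spin":0},
    {"x":0,"y":0,"z":0,"spin":0},
    {"x":0,"y":0,"z":0,"spin":0},
    {"x":0,"y":0,"z":0,"spin":0},
    {"x":0,"y":0,"z":0,"spin":0},
    {"x":0,"y":0,"z":0,"spin":0}
  ],
  "fingers": 1
}}

```text
time_s: 14.58
position: [0.4394, -0.1246, 0.0604]
tcp_rot: [179.9, 0.1, 90.0]
ft_force: [-0.6, 0.2, 5.7]
finger_gap: 0.41
gripper_force: 30.3
```

>>> {"op": "play_rows", "data": {
  "commands": [
    {"x":0,"y":0,"z":-0.15,"spin":0},
    {"x":0,"y":0,"z":-0.35,"spin":0},
    {"x":0,"y":0,"z":-0.6,"spin":0},
    {"x":0,"y":0,"z":-0.8,"spin":0},
    {"x":0,"y":0,"z":-0.8,"spin":0}
  ]
}}

```text
time_s: 15.2
position: [0.4396, -0.1248, 0.1414]
tcp_rot: [179.9, 0.1, 90.0]
ft_force: [0.2, -0.7, -0.9]
finger_gap: 0.405
gripper_force: 30.3
```

>>> {"op": "play_rows", "data": {
  "commands": [
    {"x":-0.15,"y":0.2,"z":0,"spin":0},
    {"x":-0.3,"y":0.4,"z":0,"spin":0},
    {"x":-0.45,"y":0.6,"z":0,"spin":0},
    {"x":-0.57,"y":0.75,"z":0,"spin":0}
  ]
}}

```text
time_s: 15.7
position: [0.5139, -0.1816, 0.1383]
tcp_rot: [-179.9, -0.0, 90.0]
ft_force: [-0.4, 0.4, -1.6]
finger_gap: 0.402
gripper_force: 30.4
```

>>> {"op": "play_rows", "data": {
  "commands": [
    {"x":-0.15,"y":0.2,"z":0,"spin":0},
    {"x":-0.3,"y":0.4,"z":0,"spin":0},
    {"x":-0.45,"y":0.6,"z":0,"spin":0},
    {"x":-0.58,"y":0.76,"z":0,"spin":0},
    {"x":-0.58,"y":0.76,"z":0,"spin":0},
    {"x":-0.58,"y":0.76,"z":0,"spin":0}
  ]
}}

```text
time_s: 16.45
position: [0.5889, -0.2387, 0.1387]
tcp_rot: [-179.9, -0.1, 90.0]
ft_force: [0.1, 0.4, -1.2]
finger_gap: 0.41
gripper_force: 30.5
```

```bash
python3 - <<'E'
from h import *
s=env.get_state(); print(s["position"],s["ft_force"],s["finger_gap"],s["gripper_force"])
a=env.camera("side"); b=env.camera("top")
cv2.imwrite("pics/t1.png",np.hstack([a[40:240,200:400],b[60:260,250:450]]).repeat(2,0).repeat(2,1))
E
```

```text
[ 0.5889 -0.2387  0.1387] [ 0.0842  0.3702 -1.1805] 0.4099799082486871 30.464326897636056
```

View pics/t1.png

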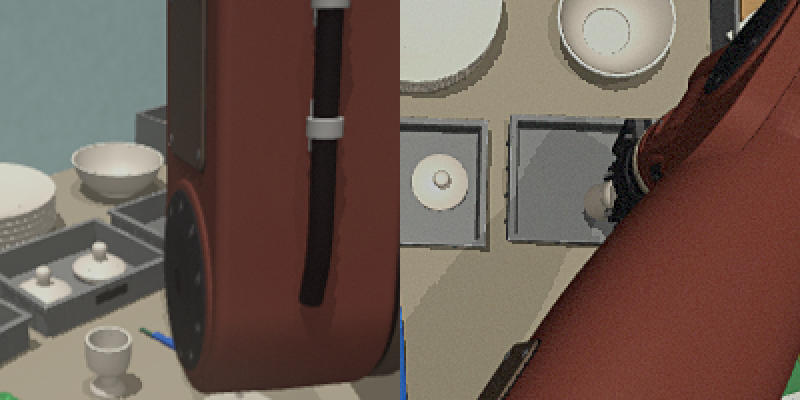

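The shaker is held above the near-middle of its tray. Lowering it.

>>> {"op": "play_rows", "data": {
  "commands": [
    {"x":0.0,"y":0,"z":0.2,"spin":0},
    {"x":0.0,"y":0,"z":0.4,"spin":0},
    {"x":0.0,"y":0,"z":0.52,"spin":0},
    {"x":0.0,"y":0,"z":0.6,"spin":0},
    {"x":0.0,"y":0,"z":0.66,"spin":0},
    {"x":0.0,"y":0,"z":0.7,"spin":0},
    {"x":0.0,"y":0,"z":0.73,"spin":0},
    {"x":0.0,"y":0,"z":0.735,"spin":0},
    {"x":0.0,"y":0,"z":0.735,"spin":0}
  ]
}}

```text
time_s: 17.68
position: [0.5898, -0.2395, 0.0662]
tcp_rot: [180.0, 0.0, 90.0]
ft_force: [-0.1, -0.5, -1.1]
finger_gap: 0.402
gripper_force: 30.5
```

>>> {"op": "play_rows", "data": {
  "commands": [
    {"x":0.0,"y":0,"z":0.005,"spin":0},
    {"x":0.0,"y":0,"z":0.01,"spin":0},
    {"x":0.0,"y":0,"z":0.01,"spin":0}
  ]
}}

```text
time_s: 18.05
position: [0.5897, -0.2394, 0.0649]
tcp_rot: [-180.0, 0.0, 90.0]
ft_force: [0.2, 0.0, -0.8]
finger_gap: 0.403
gripper_force: 30.5
```

>>> {"op": "play_rows", "data": {
  "commands": [
    {"x":0.0,"y":0,"z":0.005,"spin":0},
    {"x":0.0,"y":0,"z":0.01,"spin":0},
    {"x":0.0,"y":0,"z":0.01,"spin":0}
  ]
}}

```text
time_s: 18.42
position: [0.5899, -0.2395, 0.0645]
tcp_rot: [180.0, 0.0, 90.0]
ft_force: [-0.6, -0.0, 3.7]
finger_gap: 0.405
gripper_force: 30.8
```

Contact. Releasing and moving to the egg cup.

>>> {"op": "play_rows", "data": {
  "commands": [
    {"x":0,"y":0,"z":0,"spin":0},
    {"x":0,"y":0,"z":0,"spin":0},
    {"x":0,"y":0,"z":0,"spin":0},
    {"x":0,"y":0,"z":-0.2,"spin":0},
    {"x":0,"y":0,"z":-0.5,"spin":0},
    {"x":0,"y":0,"z":-0.9,"spin":0},
    {"x":0,"y":0,"z":-0.9,"spin":0}
  ],
  "fingers": 0.35
}}

```text
time_s: 19.3
position: [0.5917, -0.2407, 0.1597]
tcp_rot: [179.6, 0.2, 90.0]
ft_force: [0.5, -0.0, -0.5]
finger_gap: 0.647
gripper_force: 0.0
```

>>> {"op": "play_rows", "data": {
  "commands": [
    {"x":0.45,"y":-0.21,"z":0,"spin":0},
    {"x":0.88,"y":-0.42,"z":0,"spin":0},
    {"x":0.88,"y":-0.42,"z":0,"spin":0}
  ],
  "fingers": 0.12
}}

```text
time_s: 19.68
position: [0.5466, -0.1487, 0.1543]
tcp_rot: [-180.0, -0.0, 90.1]
ft_force: [0.4, -0.1, -0.1]
finger_gap: 0.876
gripper_force: 0.0
```

>>> {"op": "play_rows", "data": {
  "commands": [
    {"x":0.45,"y":-0.21,"z":0,"spin":0},
    {"x":0.88,"y":-0.42,"z":0,"spin":0},
    {"x":0.88,"y":-0.42,"z":0,"spin":0}
  ]
}}

```text
time_s: 20.05
position: [0.5053, -0.0616, 0.1546]
tcp_rot: [180.0, 0.0, 90.1]
ft_force: [-0.2, -0.8, 0.3]
finger_gap: 0.88
gripper_force: 0.0
```

>>> {"op": "play_rows", "data": {
  "commands": [
    {"x":0.45,"y":-0.21,"z":0,"spin":0},
    {"x":0.88,"y":-0.42,"z":0,"spin":0},
    {"x":0.88,"y":-0.42,"z":0,"spin":0}
  ]
}}

```text
time_s: 20.42
position: [0.4637, 0.0259, 0.1546]
tcp_rot: [180.0, 0.0, 90.1]
ft_force: [0.5, -1.1, 0.7]
finger_gap: 0.882
gripper_force: 0.0
```

>>> {"op": "play_rows", "data": {
  "commands": [
    {"x":0.45,"y":-0.21,"z":0,"spin":0},
    {"x":0.89,"y":-0.41,"z":0,"spin":0},
    {"x":0.89,"y":-0.41,"z":0,"spin":0},
    {"x":0.89,"y":-0.41,"z":0,"spin":0}
  ]
}}

```text
time_s: 20.92
position: [0.424, 0.1128, 0.1543]
tcp_rot: [179.9, 0.0, 89.9]
ft_force: [0.9, 0.0, -0.5]
finger_gap: 0.882
gripper_force: 0.0
```

```bash
python3 - <<'E'
from h import *
s=env.get_state(); print(s["position"],s["ft_force"],s["finger_gap"],s["gripper_force"])
a=env.camera("side"); b=env.camera("top")
for c in ("top","side"):
 for t in ("tall_shaker","egg_cup"):
  print(c,t,[(np.round(d["at"],3).tolist(),round(d["confidence"],2)) for d in env.tip_of(c,t)])
cv2.imwrite("pics/e1.png",np.hstack([a[80:280,180:380],b[80:280,220:420]]).repeat(2,0).repeat(2,1))
E
```

```text
[0.424  0.1128 0.1543] [ 0.8702  0.0338 -0.5257] 0.8821655374953561 0.0
top tall_shaker [([0.591, -0.244, 0.0], 0.83)]
top egg_cup [([0.614, 0.234, -0.003], 0.41)]
side tall_shaker [([0.59, -0.241, 0.004], 0.55)]
side egg_cup [([0.425, 0.112, -0.001], 0.97), ([0.627, -0.308, -0.004], 0.24)]
```

View pics/e1.png

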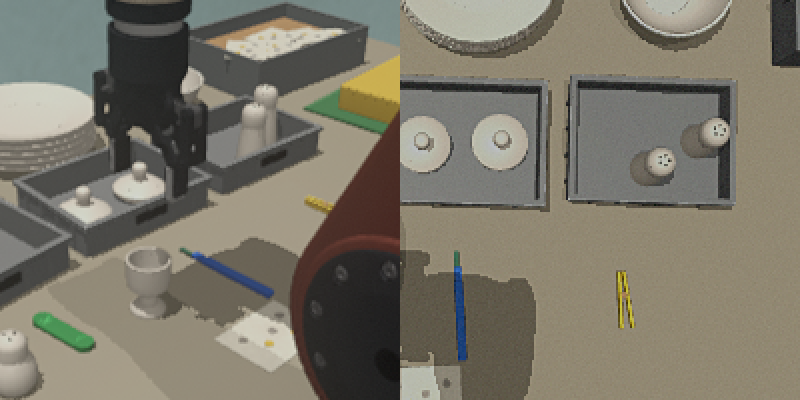

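The tall shaker stands upright in its tray, clear of the sample, and the gripper is over the egg cup. Descending.

>>> {"op": "play_rows", "data": {
  "commands": [
    {"x":0,"y":0,"z":0.3,"spin":0},
    {"x":0,"y":0,"z":0.5,"spin":0},
    {"x":0,"y":0,"z":0.7,"spin":0},
    {"x":0,"y":0,"z":0.85,"spin":0}
  ]
}}

```text
time_s: 21.72
position: [0.4228, 0.1134, 0.0681]
tcp_rot: [-180.0, 0.0, 89.9]
ft_force: [-0.4, 0.2, -0.7]
finger_gap: 0.885
gripper_force: 0.0
```

>>> {"op": "play_rows", "data": {
  "commands": [
    {"x":0,"y":0,"z":0.12,"spin":0},
    {"x":0,"y":0,"z":0.23,"spin":0},
    {"x":0,"y":0,"z":0.23,"spin":0},
    {"x":0,"y":0,"z":0.23,"spin":0}
  ]
}}

```text
time_s: 22.22
position: [0.4233, 0.1137, 0.0465]
tcp_rot: [180.0, 0.0, 90.0]
ft_force: [0.4, 0.4, 1.2]
finger_gap: 0.88
gripper_force: 0.0
```

>>> {"op": "play_rows", "data": {
  "commands": [
    {"x":0,"y":0,"z":0,"spin":0},
    {"x":0,"y":0,"z":0,"spin":0},
    {"x":0,"y":0,"z":0,"spin":0},
    {"x":0,"y":0,"z":0,"spin":0},
    {"x":0,"y":0,"z":0,"spin":0},
    {"x":0,"y":0,"z":0,"spin":0}
  ],
  "fingers": 1
}}

```text
time_s: 22.98
position: [0.4234, 0.1137, 0.0467]
tcp_rot: [179.9, 0.0, 90.0]
ft_force: [-2.3, 0.2, 6.7]
finger_gap: 0.573
gripper_force: 31.0
```

>>> {"op": "play_rows", "data": {
  "commands": [
    {"x":0,"y":0,"z":-0.15,"spin":0},
    {"x":0,"y":0,"z":-0.35,"spin":0},
    {"x":0,"y":0,"z":-0.6,"spin":0},
    {"x":0,"y":0,"z":-0.8,"spin":0},
    {"x":0,"y":0,"z":-0.8,"spin":0}
  ]
}}

```text
time_s: 23.6
position: [0.4241, 0.1137, 0.128]
tcp_rot: [179.8, 0.0, 90.0]
ft_force: [-0.1, -0.8, -1.4]
finger_gap: 0.572
gripper_force: 31.3
```

>>> {"op": "play_rows", "data": {
  "commands": [
    {"x":0.1,"y":0.25,"z":0,"spin":0},
    {"x":0.2,"y":0.5,"z":0,"spin":0},
    {"x":0.3,"y":0.75,"z":0,"spin":0},
    {"x":0.37,"y":0.93,"z":0,"spin":0}
  ]
}}

```text
time_s: 24.1
position: [0.5163, 0.151, 0.1248]
tcp_rot: [-179.9, 0.0, 90.0]
ft_force: [-0.3, -0.3, -0.7]
finger_gap: 0.578
gripper_force: 31.4
```

>>> {"op": "play_rows", "data": {
  "commands": [
    {"x":0.1,"y":0.25,"z":0,"spin":0},
    {"x":0.2,"y":0.5,"z":0,"spin":0},
    {"x":0.3,"y":0.75,"z":0,"spin":0},
    {"x":0.36,"y":0.93,"z":0,"spin":0},
    {"x":0.36,"y":0.93,"z":0,"spin":0},
    {"x":0.36,"y":0.93,"z":0,"spin":0}
  ]
}}

```text
time_s: 24.85
position: [0.6081, 0.1864, 0.1252]
tcp_rot: [-179.9, 0.0, 90.0]
ft_force: [-0.1, 0.3, -0.3]
finger_gap: 0.577
gripper_force: 31.5
```

```bash
python3 - <<'E'
from h import *
s=env.get_state(); print(s["position"],s["ft_force"],s["finger_gap"],s["gripper_force"])
a=env.camera("side"); b=env.camera("top")
cv2.imwrite("pics/e2.png",np.hstack([a[80:280,90:290],b[80:280,90:290]]).repeat(2,0).repeat(2,1))
E
```

```text
[0.6081 0.1864 0.1252] [-0.1342  0.3196 -0.2715] 0.576751674706234 31.491505424925208
```

View pics/e2.png

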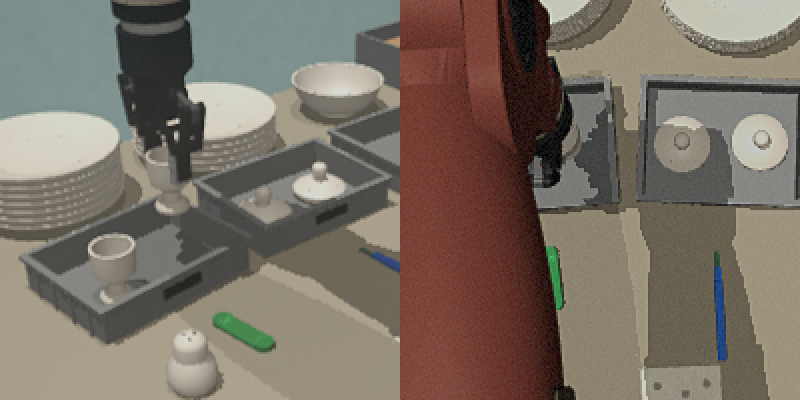

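The egg cup is upright over the free half of its tray.

>>> {"op": "play_rows", "data": {
  "commands": [
    {"x":0.0,"y":0,"z":0.2,"spin":0},
    {"x":0.0,"y":0,"z":0.4,"spin":0},
    {"x":0.0,"y":0,"z":0.52,"spin":0},
    {"x":0.0,"y":0,"z":0.6,"spin":0},
    {"x":0.0,"y":0,"z":0.66,"spin":0},
    {"x":0.0,"y":0,"z":0.7,"spin":0},
    {"x":0.0,"y":0,"z":0.73,"spin":0},
    {"x":0.0,"y":0,"z":0.74,"spin":0},
    {"x":0.0,"y":0,"z":0.74,"spin":0}
  ]
}}

```text
time_s: 26.08
position: [0.6091, 0.1866, 0.0521]
tcp_rot: [180.0, 0.0, 90.0]
ft_force: [-0.5, 0.2, -0.4]
finger_gap: 0.572
gripper_force: 31.5
```

>>> {"op": "play_rows", "data": {
  "commands": [
    {"x":0.0,"y":0,"z":0.005,"spin":0},
    {"x":0.0,"y":0,"z":0.01,"spin":0},
    {"x":0.0,"y":0,"z":0.01,"spin":0}
  ]
}}

```text
time_s: 26.45
position: [0.609, 0.1866, 0.0509]
tcp_rot: [-180.0, 0.0, 90.0]
ft_force: [0.3, -0.5, -0.7]
finger_gap: 0.58
gripper_force: 31.5
```

>>> {"op": "play_rows", "data": {
  "commands": [
    {"x":0.0,"y":0,"z":0.005,"spin":0},
    {"x":0.0,"y":0,"z":0.01,"spin":0},
    {"x":0.0,"y":0,"z":0.01,"spin":0}
  ]
}}

```text
time_s: 26.82
position: [0.6091, 0.1866, 0.0509]
tcp_rot: [180.0, 0.0, 90.0]
ft_force: [-3.9, -0.6, 6.4]
finger_gap: 0.577
gripper_force: 32.0
```

Contact. Releasing and going to the short shaker.

>>> {"op": "play_rows", "data": {
  "commands": [
    {"x":0,"y":0,"z":0,"spin":0},
    {"x":0,"y":0,"z":0,"spin":0},
    {"x":0,"y":0,"z":0,"spin":0},
    {"x":0,"y":0,"z":-0.2,"spin":0},
    {"x":0,"y":0,"z":-0.5,"spin":0},
    {"x":0,"y":0,"z":-0.9,"spin":0},
    {"x":0,"y":0,"z":-1,"spin":0},
    {"x":0,"y":0,"z":-1,"spin":0}
  ],
  "fingers": 0.2
}}

```text
time_s: 27.82
position: [0.6097, 0.1867, 0.1515]
tcp_rot: [179.9, -0.0, 90.0]
ft_force: [-0.5, 0.2, -0.3]
finger_gap: 0.796
gripper_force: 0.0
```

>>> {"op": "play_rows", "data": {
  "commands": [
    {"x":0.25,"y":-0.48,"z":0,"spin":0},
    {"x":0.52,"y":-0.95,"z":0,"spin":0},
    {"x":0.52,"y":-0.95,"z":0,"spin":0}
  ],
  "fingers": 0.35
}}

```text
time_s: 28.2
position: [0.5103, 0.2401, 0.1483]
tcp_rot: [-179.8, 0.0, 90.1]
ft_force: [0.0, 0.3, -0.6]
finger_gap: 0.648
gripper_force: 0.0
```

>>> {"op": "play_rows", "data": {
  "commands": [
    {"x":0.25,"y":-0.48,"z":0,"spin":0},
    {"x":0.52,"y":-0.95,"z":0,"spin":0},
    {"x":0.52,"y":-0.95,"z":0,"spin":0},
    {"x":0.52,"y":-0.95,"z":0,"spin":0}
  ]
}}

```text
time_s: 28.7
position: [0.4195, 0.2904, 0.1495]
tcp_rot: [-180.0, 0.0, 90.0]
ft_force: [0.5, -0.6, 0.8]
finger_gap: 0.647
gripper_force: 0.0
```

```bash
python3 - <<'E'
from h import *
s=env.get_state(); print(s["position"],s["ft_force"],s["finger_gap"],s["gripper_force"])
a=env.camera("side"); b=env.camera("top")
for c in ("top","side"):
 for t in ("short_shaker","egg_cup"):
  print(c,t,[(np.round(d["at"],3).tolist(),round(d["confidence"],2)) for d in env.tip_of(c,t)])
cv2.imwrite("pics/s1.png",np.hstack([a[140:340,80:280],b[80:280,90:290]]).repeat(2,0).repeat(2,1))
E
```

```text
[0.4195 0.2904 0.1495] [ 0.4833 -0.5507  0.774 ] 0.6467402774899165 0.0
top short_shaker [([0.42, 0.291, 0.003], 0.59)]
top egg_cup [([0.608, 0.188, 0.006], 0.8)]
side short_shaker [([0.419, 0.294, 0.002], 0.71)]
side egg_cup [([0.61, 0.185, 0.004], 0.59), ([0.617, 0.047, 0.003], 0.26)]
```

View pics/s1.png

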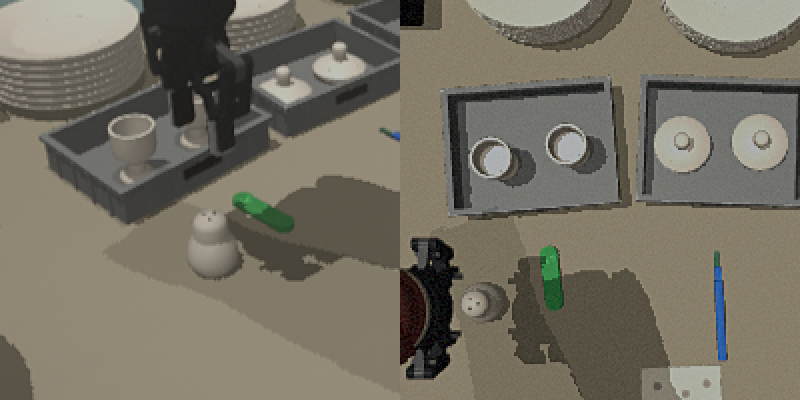

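The egg cup stands upright beside its sample, and the short shaker is directly under the gripper.

>>> {"op": "play_rows", "data": {
  "commands": [
    {"x":0.01,"y":0,"z":0.3,"spin":0},
    {"x":0.01,"y":0,"z":0.5,"spin":0},
    {"x":0.01,"y":0,"z":0.7,"spin":0},
    {"x":0.01,"y":0,"z":0.85,"spin":0}
  ]
}}

```text
time_s: 29.5
position: [0.4191, 0.2914, 0.064]
tcp_rot: [-180.0, 0.0, 89.9]
ft_force: [-0.1, 0.2, -0.4]
finger_gap: 0.646
gripper_force: 0.0
```

>>> {"op": "play_rows", "data": {
  "commands": [
    {"x":0,"y":0,"z":0.1,"spin":0},
    {"x":0,"y":0,"z":0.185,"spin":0},
    {"x":0,"y":0,"z":0.185,"spin":0},
    {"x":0,"y":0,"z":0.185,"spin":0}
  ]
}}

```text
time_s: 30.0
position: [0.4194, 0.2919, 0.047]
tcp_rot: [180.0, -0.0, 90.0]
ft_force: [-0.1, 0.2, -0.5]
finger_gap: 0.649
gripper_force: 0.0
```

>>> {"op": "play_rows", "data": {
  "commands": [
    {"x":0,"y":0,"z":0,"spin":0},
    {"x":0,"y":0,"z":0,"spin":0},
    {"x":0,"y":0,"z":0,"spin":0},
    {"x":0,"y":0,"z":0,"spin":0},
    {"x":0,"y":0,"z":0,"spin":0},
    {"x":0,"y":0,"z":0,"spin":0}
  ],
  "fingers": 1
}}

```text
time_s: 30.75
position: [0.4194, 0.2919, 0.0471]
tcp_rot: [179.9, -0.0, 90.0]
ft_force: [-2.0, 0.3, 4.1]
finger_gap: 0.384
gripper_force: 29.9
```

>>> {"op": "play_rows", "data": {
  "commands": [
    {"x":0,"y":0,"z":-0.15,"spin":0},
    {"x":0,"y":0,"z":-0.35,"spin":0},
    {"x":0,"y":0,"z":-0.6,"spin":0},
    {"x":0,"y":0,"z":-0.85,"spin":0},
    {"x":0,"y":0,"z":-1,"spin":0},
    {"x":0,"y":0,"z":-1,"spin":0}
  ]
}}

```text
time_s: 31.5
position: [0.4197, 0.292, 0.1476]
tcp_rot: [179.9, -0.0, 90.0]
ft_force: [0.5, 0.2, -1.5]
finger_gap: 0.38
gripper_force: 30.2
```

>>> {"op": "play_rows", "data": {
  "commands": [
    {"x":-0.24,"y":0.12,"z":0,"spin":0},
    {"x":-0.48,"y":0.24,"z":0,"spin":0},
    {"x":-0.72,"y":0.36,"z":0,"spin":0},
    {"x":-0.94,"y":0.45,"z":0,"spin":0}
  ]
}}

```text
time_s: 32.0
position: [0.4637, 0.1967, 0.1451]
tcp_rot: [-179.9, 0.0, 90.0]
ft_force: [-0.5, 0.4, -0.6]
finger_gap: 0.38
gripper_force: 30.1
```

>>> {"op": "play_rows", "data": {
  "commands": [
    {"x":-0.24,"y":0.12,"z":0,"spin":0},
    {"x":-0.48,"y":0.24,"z":0,"spin":0},
    {"x":-0.72,"y":0.36,"z":0,"spin":0},
    {"x":-0.94,"y":0.45,"z":0,"spin":0}
  ]
}}

```text
time_s: 32.5
position: [0.5086, 0.1028, 0.1451]
tcp_rot: [-179.9, -0.0, 89.9]
ft_force: [0.0, -0.3, -1.2]
finger_gap: 0.38
gripper_force: 30.1
```

>>> {"op": "play_rows", "data": {
  "commands": [
    {"x":-0.24,"y":0.12,"z":0,"spin":0},
    {"x":-0.48,"y":0.24,"z":0,"spin":0},
    {"x":-0.72,"y":0.36,"z":0,"spin":0},
    {"x":-0.94,"y":0.45,"z":0,"spin":0}
  ]
}}

```text
time_s: 33.0
position: [0.5536, 0.0088, 0.1452]
tcp_rot: [-179.9, -0.0, 90.0]
ft_force: [-0.3, -0.7, -0.5]
finger_gap: 0.38
gripper_force: 30.1
```

>>> {"op": "play_rows", "data": {
  "commands": [
    {"x":-0.24,"y":0.12,"z":0,"spin":0},
    {"x":-0.48,"y":0.24,"z":0,"spin":0},
    {"x":-0.72,"y":0.36,"z":0,"spin":0},
    {"x":-0.94,"y":0.45,"z":0,"spin":0}
  ]
}}

```text
time_s: 33.5
position: [0.5989, -0.0854, 0.1458]
tcp_rot: [-179.9, -0.0, 90.0]
ft_force: [-0.6, -0.1, -0.6]
finger_gap: 0.383
gripper_force: 30.1
```

>>> {"op": "play_rows", "data": {
  "commands": [
    {"x":-0.24,"y":0.12,"z":0,"spin":0},
    {"x":-0.48,"y":0.24,"z":0,"spin":0},
    {"x":-0.72,"y":0.36,"z":0,"spin":0},
    {"x":-0.96,"y":0.46,"z":0,"spin":0},
    {"x":-0.96,"y":0.46,"z":0,"spin":0},
    {"x":-0.96,"y":0.46,"z":0,"spin":0}
  ]
}}

```text
time_s: 34.25
position: [0.6444, -0.1801, 0.146]
tcp_rot: [-179.9, -0.0, 90.0]
ft_force: [0.5, 0.0, 0.0]
finger_gap: 0.376
gripper_force: 30.2
```

```bash
python3 - <<'E'
from h import *
s=env.get_state(); print(s["position"],s["ft_force"],s["finger_gap"],s["gripper_force"])
a=env.camera("side"); b=env.camera("top")
cv2.imwrite("pics/s2.png",np.hstack([a[40:240,180:380],b[60:260,230:430]]).repeat(2,0).repeat(2,1))
E
```

```text
[ 0.6444 -0.1801  0.146 ] [0.5386 0.0246 0.0193] 0.375521601005041 30.176387263345532
```

View pics/s2.png

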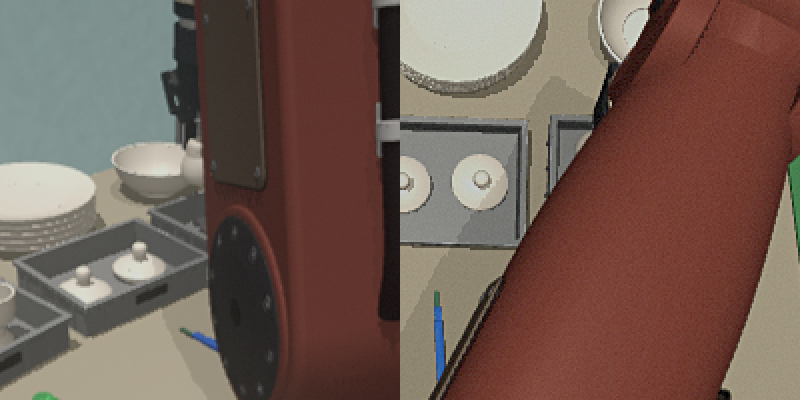

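The short shaker is held upright above the free end of its tray. Lowering it.

>>> {"op": "play_rows", "data": {
  "commands": [
    {"x":0.0,"y":0,"z":0.2,"spin":0},
    {"x":0.0,"y":0,"z":0.4,"spin":0},
    {"x":0.0,"y":0,"z":0.6,"spin":0},
    {"x":0.0,"y":0,"z":0.72,"spin":0},
    {"x":0.0,"y":0,"z":0.81,"spin":0},
    {"x":0.0,"y":0,"z":0.88,"spin":0},
    {"x":0.0,"y":0,"z":0.92,"spin":0},
    {"x":0.0,"y":0,"z":0.94,"spin":0},
    {"x":0.0,"y":0,"z":0.94,"spin":0}
  ]
}}

```text
time_s: 35.48
position: [0.6449, -0.1805, 0.0527]
tcp_rot: [180.0, 0.0, 90.0]
ft_force: [-0.1, 1.1, -0.3]
finger_gap: 0.38
gripper_force: 30.2
```

>>> {"op": "play_rows", "data": {
  "commands": [
    {"x":0.0,"y":0,"z":0.005,"spin":0},
    {"x":0.0,"y":0,"z":0.01,"spin":0},
    {"x":0.0,"y":0,"z":0.01,"spin":0}
  ]
}}

```text
time_s: 35.85
position: [0.6447, -0.1804, 0.0516]
tcp_rot: [180.0, 0.0, 90.0]
ft_force: [0.9, -0.1, -1.1]
finger_gap: 0.377
gripper_force: 30.2
```

>>> {"op": "play_rows", "data": {
  "commands": [
    {"x":0.0,"y":0,"z":0.005,"spin":0},
    {"x":0.0,"y":0,"z":0.01,"spin":0},
    {"x":0.0,"y":0,"z":0.01,"spin":0}
  ]
}}

```text
time_s: 36.22
position: [0.6448, -0.1806, 0.0512]
tcp_rot: [180.0, 0.0, 90.0]
ft_force: [-2.9, 0.2, 4.6]
finger_gap: 0.38
gripper_force: 30.7
```

Contact. Releasing, rising, and moving away to clear the view.

>>> {"op": "play_rows", "data": {
  "commands": [
    {"x":0,"y":0,"z":0,"spin":0},
    {"x":0,"y":0,"z":0,"spin":0},
    {"x":0,"y":0,"z":0,"spin":0},
    {"x":0,"y":0,"z":-0.2,"spin":0},
    {"x":0,"y":0,"z":-0.5,"spin":0},
    {"x":0,"y":0,"z":-0.9,"spin":0},
    {"x":0,"y":0,"z":-1,"spin":0},
    {"x":0,"y":0,"z":-1,"spin":0}
  ],
  "fingers": 0.4
}}

```text
time_s: 37.22
position: [0.6453, -0.1807, 0.1519]
tcp_rot: [179.9, 0.1, 90.0]
ft_force: [0.3, 0.3, -0.5]
finger_gap: 0.598
gripper_force: 0.0
```

>>> {"op": "play_rows", "data": {
  "commands": [
    {"x":0.5,"y":-0.5,"z":0,"spin":0},
    {"x":0.9,"y":-0.9,"z":0,"spin":0},
    {"x":0.9,"y":-0.9,"z":0,"spin":0}
  ]
}}

```text
time_s: 37.6
position: [0.5505, -0.0868, 0.1476]
tcp_rot: [-179.7, -0.1, 90.1]
ft_force: [1.0, -0.7, -0.2]
finger_gap: 0.601
gripper_force: 0.0
```

>>> {"op": "play_rows", "data": {
  "commands": [
    {"x":0.5,"y":-0.4,"z":0,"spin":0},
    {"x":1,"y":-0.8,"z":0,"spin":0},
    {"x":1,"y":-0.8,"z":0,"spin":0}
  ]
}}

```text
time_s: 37.98
position: [0.4728, 0.012, 0.1495]
tcp_rot: [-179.9, -0.0, 90.1]
ft_force: [-0.2, -0.5, 0.3]
finger_gap: 0.603
gripper_force: 0.0
```

>>> {"op": "play_rows", "data": {
  "commands": [
    {"x":0.5,"y":0,"z":0,"spin":0},
    {"x":1,"y":0,"z":0,"spin":0},
    {"x":1,"y":0,"z":0,"spin":0},
    {"x":1,"y":0,"z":0,"spin":0}
  ]
}}

```text
time_s: 38.48
position: [0.4754, 0.1091, 0.15]
tcp_rot: [-180.0, 0.0, 90.0]
ft_force: [0.4, 0.1, 0.2]
finger_gap: 0.599
gripper_force: 0.0
```

```bash
python3 - <<'E'
from h import *
s=env.get_state(); print(s["position"],s["ft_force"],s["finger_gap"],s["gripper_force"])
a=env.camera("side"); b=env.camera("top")
for c in ("top","side"):
 for t in ("short_shaker","tall_shaker","lid","egg_cup"):
  print(c,t,[(np.round(d["at"],3).tolist(),round(d["confidence"],2)) for d in env.tip_of(c,t)])
cv2.imwrite("pics/f.png",np.hstack([a[80:280,180:380],b[80:280,220:420]]).repeat(2,0).repeat(2,1))
E
```

```text
[0.4754 0.1091 0.15  ] [0.4416 0.1004 0.1812] 0.5993557757795219 0.0
top short_shaker [([0.643, -0.179, 0.004], 0.59), ([0.624, -0.002, 0.002], 0.43)]
top tall_shaker [([0.587, -0.24, 0.002], 0.85)]
top lid [([0.619, 0.046, 0.006], 0.6)]
top egg_cup [([0.607, 0.19, 0.004], 0.49)]
side short_shaker [([0.647, -0.181, 0.005], 0.69)]
side tall_shaker [([0.588, -0.239, 0.003], 0.51), ([0.609, 0.183, 0.006], 0.27)]
side lid [([0.618, 0.048, 0.005], 0.82)]
side egg_cup [([0.611, 0.185, 0.004], 0.71), ([0.596, 0.277, 0.003], 0.48)]
```

View pics/f.png

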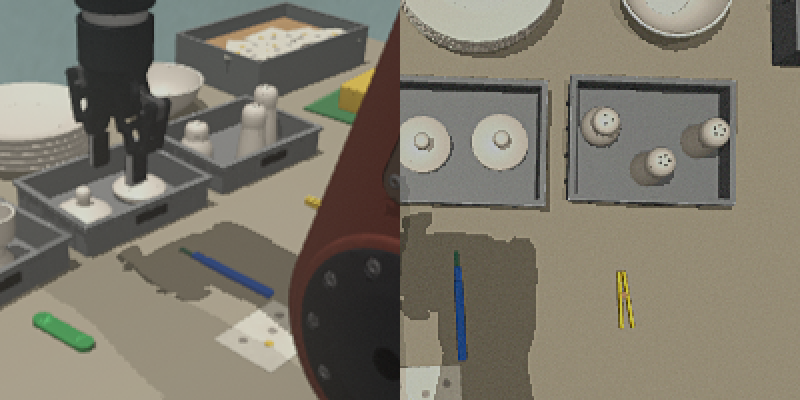

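All pieces stand upright and apart in their trays, and the gripper is clear.

```bash
python3 -c "
from h import *
print(env.hand_in())"
```

```text
the job is handed in; nothing more can be done
None
```

I handed the job in at about 39 s: the egg cup, lid and both shakers each stand upright and released in their own trays, and the pieces already there look undisturbed in the last pictures; the hand-in returned no verdict.

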